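Slide a locating pin into its blind hole

ROBOT

A 6-joint arm with a two-finger parallel gripper is mounted at the origin on a cart in front of the work surface, level with it; the furniture and walls round the work are solid. World frame = base frame: x ahead of the robot, y to its left, z up, the work surface at z = 0. Lengths are in m, angles in rad, forces in N, time in s.
With the tool pointing down it reaches from about 0.35 to 0.975 m from the base axis. Payload 4.9 kg.
Tool frame: the origin (TCP) lies at the centre of the arm's flange, where the gripper is bolted on; the fingertips stand 173 mm ahead of it and the grasp point (between the pads) lies 155 mm ahead of it (ctrl.finger_overhang is the distance from the TCP to the fingertips, in m); z points along the fingers, y is the direction in which the jaws open and shut (so a half turn about z gives the same grasp; the last joint's range is limited). The gripper opens to 85 mm and grips with 20 to 120 N. Pads are 22 mm wide; open, the fingers measure 114 mm over their backs; the gripper's body (76 mm by 85 mm) begins 54 mm behind the grasp point. The pads swing forward as they close: fully open they stand 13 mm farther back than shut.
Start: joints at [1.14, 0.053, 1.613, -0, 1.476, -0.119], TCP at [0.192, 0.595, 0.405] pointing down, gripper open.
Joint ranges: [-3.01, 3.01], [-1.01, 2.22], [0.06, 2.58], [-1.02, 4.17], [0.09, 2.62], [-3.14, 3.14]. Speed limits (rad/s): [2.57, 2.57, 3.14, 3.14, 3.14, 3.14].

INTERFACE

Orientations are given as a rotation vector (axis times angle).
In Python, from station import ctrl, eyes, spotter gives the robot as it stands.
- The arm moves only by the shell command python3 -m crank 'ROWS' [FORCE]. ROWS is JSON, a list of rows, each a list of 7 numbers: the turn, a rotation vector about the tool's x, y, z in rad, then the shift along the tool's x, y, z in mm, then the closure, from -1 (fully open) to 1 (shut). A call has 1 to 8 rows; each row shifts and turns the pose as measured when the row begins, along the tool's axes as they then stand; what a row does not reach is not made up. A row lasts 1/12 s, in which the tool goes at most 41.7 mm and 7.16 degrees, less where a joint would pass 70% of its speed; a pose out of reach is approached as far as the arm can. A call is refused whole if a number of a shift passes 41.7 or a number of a turn 0.125, either way. A call with a gripper value outside its range is refused whole. The fingers move at their own pace and stop on an object; FORCE is the grip in N (left out, the last holds). Time passes only in rows, so rows that do not move let the fingers close. It gives the time, the measured TCP pose, the force and the opening at its end, in the units of the state.
- ctrl.get_obs(): the state, without advancing time (a new reading comes with each control period).
- eyes.get_image(name): name is "scene" or "top"; returns a dict with "image" (400x640x3 uint8, red, green, blue), "vertical_fov" (degrees; the focal length in pixels is half the picture's height over the tangent of half this angle, whatever the lens; pixels are square), "cx", "cy" (the principal point, pixels), "rvec" (rotation vector, rad) and "tvec" (3), from world to camera coordinates, as OpenCV has them. Camera axes: x right, y down, z forward; pixel columns grow to the right and rows downward; lengths in m; the calibration is good to about 2 mm. A picture is of the moment at which its call begins. There is no depth.
- ctrl.finish_job(): hands the job in, once; it reports no verdict.
Trained networks look in a picture, given as the dict that the camera call returned (one of the last four; its "shot" number tells which), for a name from the list of things; names that differ only in an ending like _2 or _b are one class to them, and where a whole thing is asked for, a point or a joint stands for the part that bears it (a point fixed in the world has none). Each returns a list of dicts, best first, with "confidence" (0 to 1); they miss things now and then, are a little off and sometimes report something else, mostly with a low value. They report only what shows in the picture. A call takes as long as a camera call. They do not tell look-alikes from the thing itself.
- spotter.look_for(query, picture): "centre" ([x, y, z] in m, in world coordinates, good to about 4 mm: the middle of the surface that is visible of it).
- spotter.outline_of(query, picture): "region" (400x640 bool, what is visible of it).
- spotter.mark_of(query, picture): "centre" ([x, y, z] in m, in world coordinates, good to about 4 mm: a listed point, or the origin of a listed thing).
The state is a dict: "t": time; "q": joint angles; "dq": joint speeds; "effort": joint torques, N m; "tool_pos": TCP position; "tool_rot": TCP orientation; "contact_force": force on the tool from outside, world axes, zero at the start; "wrist_torque": the same for the moment, N m; "opening": finger opening in m.
Only numpy, scipy, OpenCV 4.12 (cv2) and the standard library are available. Lean on these libraries where they do the work, as an engineer would, in place of code of your own. Each camera call takes 0.05 s, during which the arm holds its last target.

TASK

A loose solid steel locating pin stands on the fixture plate. Grip it and slide it across the plate, keeping its foot on the plate all the way, until it drops into the empty blind hole; leave it standing there upright and fully home. Do not disturb the hollow pipe stub that stands on the plate too.

Things in the scene. Friction and masses are not known exactly. Their poses are not given: they have to be found in the camera images.
- pin_mid (a point): centre of the loose locating pin: solid bright steel cylinder, 32 mm diameter, 70 mm tall, flat top, fine ring groove near the top. Stands upright on the near half of the plate; this point is 35 mm above its foot. The foot is flat, 22 mm across, tapering out to 32 mm over the lowest 7 mm. z up its length. About 0.3 kg.
- hole (a point): centre of the mouth of the empty blind hole, level with the plate's top face: round, 44 mm in diameter, 16 mm deep with a dark floor, unmarked, in the far left part of the plate. z up. The pin's centre is 35 mm above this level while it stands on the plate and 19 mm above it when fully home.
- plate: dark steel fixture plate fixed on the table, 280 (x) x 220 (y) x 26 mm thick; origin at the centre of its underside, x away from the robot at yaw 0, y left. Hole at x +60, y +50 mm. A second pin like the loose one is fixed in it at x +60, y -65 mm, sunk 16 mm (top 54 mm above the plate). A loose hex nut, 14 mm high, lies near x +115, y -10 mm.
- stub: bystander: hollow grey pipe stub, 42 mm diameter, 90 mm tall, open at the top, standing loose on the near half of the plate beside the pin, centres 110 to 155 mm apart, on either side of it. Origin at the centre of its underside. Leave it alone.
There are look-alikes about, which are no part of the job. What is shaped like the part that bears pin_mid but green or red is not meant.

How it is judged:
At the end, for the whole second after the job is handed in: The loose pin stands upright (within 10 degrees) and at rest in the hole, its centre within 12 mm of the hole's axis and no more than 23 mm above the plate's top face (fully home is 19 mm; standing on the plate is 35 mm) (horizontal distance between pin_mid and hole below 0.012 m and z of pin_mid in the frame of hole below 0.023 m and angle between pin_mid's own z axis and vertical below 0.175 rad and linear speed of pin below 0.02 m/s); the robot touches nothing.
It fails at once if the pin is lifted off the plate by more than 10 mm (z of pin_mid in the frame of hole above 0.045 m).
It fails at once if the pipe stub is moved by more than 20 mm or tipped (distance of stub from where it was at the start of the episode above 0.02 m or angle between stub's own z axis and vertical above 0.3 rad).
It also fails if it takes over 32 s, if anything falls off the work surface, if the arm or the gripper's body presses on something with over 40 N, if the wrist force passes 120 N, or if a joint passes its speed limit or range.

## Working session

There is one attempt and no reset: what is moved stays moved. The work goes in short steps, Python scripts to look and compute and a shell command to move; the robot and the scene stay as the last step left them, time stands still between calls to the robot, and variables do not carry over. Pictures are saved under pics/ and viewed, and the job is handed in when it is done.

```bash
ls; mkdir -p pics
python3 - <<'E'
from station import ctrl, eyes, spotter
import cv2
print(ctrl.get_obs())
for n in ("scene","top"):
    p=eyes.get_image(n)
    cv2.imwrite(f"pics/{n}0.png",p["image"][:,:,::-1])
    print(n,p["vertical_fov"],p["cx"],p["cy"],p["rvec"],p["tvec"])
    for q in ("pin_mid","hole","plate","stub"):
        print(q,[(r["centre"],round(r["confidence"],2)) for r in spotter.mark_of(q,p)])
    print('look', [(r["centre"],round(r["confidence"],2)) for r in spotter.look_for("pin_mid",p)])
E
```

```text
pics
{'t': 0.0, 'q': array([ 1.14004092e+00,  5.33771097e-02,  1.61431015e+00, -3.31752772e-07,
        1.47599593e+00, -1.19025620e-01]), 'dq': array([ 6.38679021e-04,  3.88409157e-04, -1.21518218e-03, -1.08109399e-03,
       -3.51343413e-04, -9.78003430e-05]), 'effort': array([ 1.64240964e-04, -3.93683481e+01, -3.70174563e+01, -1.29290979e-04,
        7.23894249e-03,  5.08069533e-07]), 'tool_pos': array([0.19159266, 0.59462673, 0.40344044]), 'tool_rot': array([-0.48759544, -3.1029473 ,  0.0031601 ]), 'contact_force': array([ 0.98594556,  0.08278688, -0.20998179]), 'wrist_torque': array([-0.02917229, -0.0446083 ,  0.0197285 ]), 'opening': 0.0852023387720834}
scene 47.902343270384804 322.044947857102 197.91562014227026 [ 1.95193179 -0.69623899  0.40861317] [-0.4136057   0.21763563  0.60201699]
pin_mid [([0.4741, -0.0291, 0.0584], 0.97), ([0.3554, -0.0674, 0.0361], 0.8), ([0.529, -0.1697, 0.0331], 0.8), ([0.3433, 0.0126, 0.0334], 0.74), ([0.4654, -0.1739, 0.0366], 0.63)]
hole [([0.6405, 0.0609, 0.0284], 0.92)]
plate [([0.5647, 0.0268, 0.0009], 0.82)]
stub [([0.5209, 0.1015, 0.028], 0.67)]
look [([0.4674, -0.0383, 0.0657], 0.93), ([0.3463, -0.0803, 0.0441], 0.86), ([0.4574, -0.1831, 0.0498], 0.75), ([0.3398, 0.0026, 0.0482], 0.65)]
top 45.9366020128999 324.2188179996029 201.20080498498425 [ 2.1912183  -2.20096336  0.08466851] [0.00155388 0.51081859 1.10672362]
pin_mid [([0.3541, -0.0687, 0.0332], 0.75), ([0.4728, -0.0224, 0.0631], 0.7), ([0.4671, -0.1796, 0.0366], 0.6), ([0.5245, -0.1716, 0.039], 0.51), ([0.3492, 0.0124, 0.0372], 0.5)]
hole [([0.6339, 0.0599, 0.0234], 0.56)]
plate [([0.5685, 0.0301, -0.0054], 0.91)]
stub [([0.5188, 0.1038, 0.0306], 0.5)]
look [([0.4704, -0.0235, 0.0959], 0.74), ([0.524, -0.1707, 0.073], 0.62), ([0.355, -0.0698, 0.0694], 0.56), ([0.4633, -0.1716, 0.07], 0.51)]
```

View pics/scene0.png

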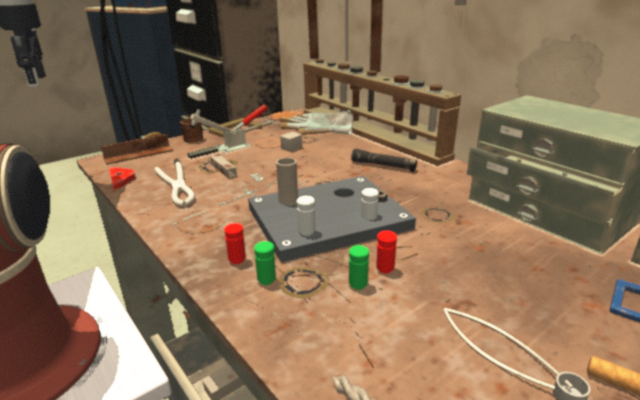

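View pics/top0.png

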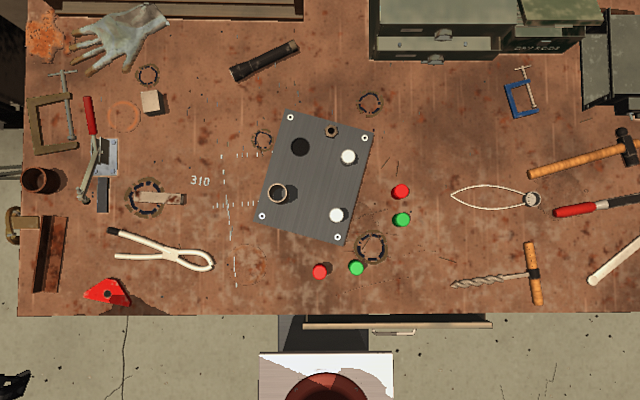

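The white-steel candidates are scene (306,217) / top (337,215) and scene (370,205) / top (348,157). Red ones are at scene (235,243) and (387,252), green ones at (265,262) and (358,267); their colour rules them out. The one at (306,217) is on the near half of the plate and tall, so it fits the loose pin. The one at (370,205) is sunk, so it is the fixed pin. I'll check this in a crop and measure.

```bash
cat > h.py <<'E'
import numpy as np, cv2
def ray(p,u,v,z):
    f=200/np.tan(np.radians(p["vertical_fov"])/2)
    R=cv2.Rodrigues(np.array(p["rvec"]))[0]; t=np.array(p["tvec"])
    c=-R.T@t; d=R.T@np.array([(u-p["cx"])/f,(v-p["cy"])/f,1])
    return c+d*(z-c[2])/d[2]
def proj(p,X):
    f=200/np.tan(np.radians(p["vertical_fov"])/2)
    K=np.array([[f,0,p["cx"]],[0,f,p["cy"]],[0,0,1.]])
    return cv2.projectPoints(np.array(X,float).reshape(-1,3),np.array(p["rvec"]),np.array(p["tvec"]),K,None)[0].reshape(-1,2)
E
python3 - <<'E'
from station import ctrl, eyes, spotter
from h import *
s=eyes.get_image("scene");t=eyes.get_image("top")
a=cv2.resize(s["image"][140:265,230:425],None,fx=4,fy=4,interpolation=cv2.INTER_CUBIC)
cv2.imwrite("pics/crop_s.png",a[:,:,::-1])
b=cv2.resize(t["image"][100:250,245:385],None,fx=4,fy=4,interpolation=cv2.INTER_CUBIC)
cv2.imwrite("pics/crop_t.png",b[:,:,::-1])
g=cv2.cvtColor(t["image"],cv2.COLOR_RGB2GRAY).astype(int)
def blob(x,y,f,r=14):
    m=np.zeros_like(g,bool); m[y-r:y+r,x-r:x+r]=True
    m=(m&f(g)).astype(np.uint8)
    n,l,st,c=cv2.connectedComponentsWithStats(m); k=1+np.argmax(st[1:,4]); return c[k],st[k]
for n,x,y,f,z in (("pin",337,215,lambda g:g>170,.096),("fixed",348,157,lambda g:g>170,.08),("hole",300,147,lambda g:g<45,.026),
  ):
    c,st=blob(x,y,f); print(n,c,st,ray(t,*c,z))
for n,x,y in (("s1",290,117),("s2",365,137),("s3",262,216),("s4",338,237)):
    c,st=blob(x,y,lambda g:g>150,5); print(n,c,st[4],ray(t,*c,.026))
E
```

```text
pin [335.90540541 214.81081081] [330 208  13  14 148] [ 0.47558394 -0.02522312  0.096     ]
fixed [347.81690141 155.98591549] [341 150  14  13 142] [ 0.60891657 -0.05361918  0.08      ]
hole [299.61832061 146.54580153] [291 138  18  18 262] [0.64044203 0.05720195 0.026     ]
s1 [289.96666667 116.83333333] 30 [0.71196351 0.08007309 0.026     ]
s2 [364.37931034 137.48275862] 29 [ 0.66186236 -0.09696671  0.026     ]
s3 [261.5862069 215.5862069] 29 [0.47691845 0.14676433 0.026     ]
s4 [337.125   236.71875] 32 [ 0.4265086  -0.03047358  0.026     ]
```

View pics/crop_s.png

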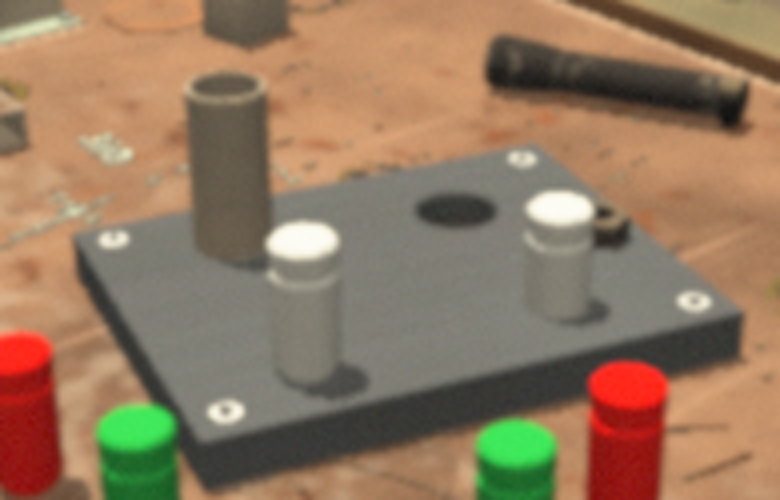

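View pics/crop_t.png

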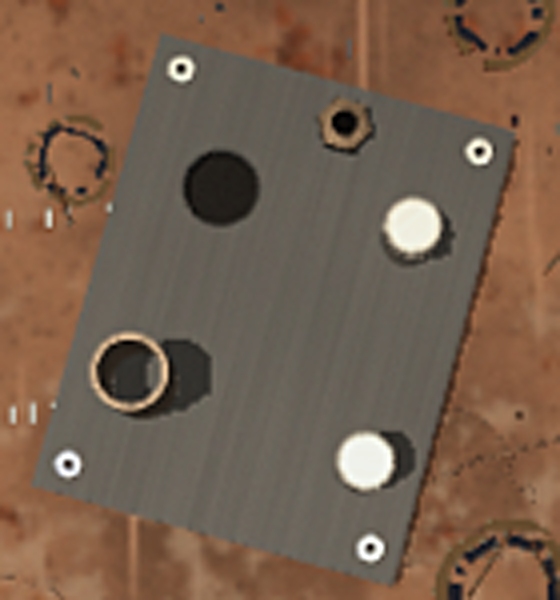

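The crop confirms it: the loose pin stands at near right, with its groove near the top, and the fixed pin is visibly shorter. Measured positions:

| Thing | World x, y (m) | How found |
|---|---|---|
| Loose pin | (0.4756, -0.0252) | Top image |
| Hole | (0.6405, 0.057) | Dark blob; the four plate screws give (0.6406, 0.0567) |
| Stub | ≈ (0.52, 0.10) | Network |

The stub is 95 mm off the line of travel. I'll move over the pin at height.

```bash
python3 -m crank '[[0,0,0,-28,-30,0,-1],[0,0,0,-28,-30,0,-1],[0,0,0,-28,-30,0,-1],[0,0,0,-28,-30,0,-1],[0,0,0,-28,-30,0,-1],[0,0,0,-28,-30,0,-1],[0,0,0,-28,-30,0,-1],[0,0,0,-28,-30,0,-1]]' 60
cat > plan.py <<'E'
import sys
from station import ctrl
import numpy as np, cv2
o=ctrl.get_obs(); R=cv2.Rodrigues(o["tool_rot"])[0]
tgt=np.array([float(v) for v in sys.argv[1:4]]); yaw=np.radians(float(sys.argv[4]))
y=np.array([np.cos(yaw),np.sin(yaw),0]); z=np.array([0,0,-1.]); 
if y@R[:,1]<0: y=-y
Rt=np.stack([np.cross(y,z),y,z],1)
print("t",o["t"],"pos",o["tool_pos"].round(4),"jaw yaw",np.degrees(np.arctan2(R[1,1],R[0,1])).round(2),"op",round(o["opening"],4),"F",o["contact_force"].round(1))
print("shift mm",(R.T@(tgt-o["tool_pos"])*1e3).round(1),"turn",cv2.Rodrigues(R.T@Rt)[0].ravel().round(4),"q6",o["q"][5].round(2))
E
python3 plan.py .4756 -.0252 .403 26.4
```

```text
t: 1.37
tool_pos: [0.3317, 0.2959, 0.403]
tool_rot: [0.465, 3.107, 0.002]
contact_force: [0.7, 0.1, -0.2]
opening: 0.0853
t 1.3667 pos [0.3317 0.2959 0.403 ] jaw yaw 72.98 op 0.0853 F [ 0.7  0.1 -0.2]
shift mm [-231.5 -264.9   -0.4] turn [ 1.500e-03 -4.000e-04  8.129e-01] q6 -0.71
```

```bash
python3 -m crank '[[0,0,0,-27,-31,0,-1],[0,0,0,-27,-31,0,-1],[0,0,0,-27,-31,0,-1],[0,0,0,-27,-31,0,-1],[0,0,0,-27,-31,0,-1],[0,0,0,-27,-31,0,-1],[0,0,0,-27,-31,0,-1],[0,0,0,-15,-17,0,-1]]'
python3 -m crank '[[0,0,0.12,0,0,0,-1],[0,0,0.12,0,0,0,-1],[0,0,0.12,0,0,0,-1],[0,0,0.12,0,0,0,-1],[0,0,0.12,0,0,0,-1],[0,0,0.12,0,0,0,-1],[0,0,0.09,0,0,0,-1]]'
python3 plan.py .4756 -.0252 .230 26.4
```

```text
t: 2.03
tool_pos: [0.4568, 0.0036, 0.4062]
tool_rot: [0.466, 3.095, 0.006]
contact_force: [0.6, -0.6, -0.1]
opening: 0.0853
t: 2.62
tool_pos: [0.4585, -0.004, 0.4072]
tool_rot: [1.697, 2.63, 0.012]
contact_force: [-0.8, -0.3, 0.9]
opening: 0.085
t 2.6167 pos [ 0.4585 -0.004   0.4072] jaw yaw 24.33 op 0.085 F [-0.8 -0.3  0.9]
shift mm [-25.4   4.5 177.4] turn [ 0.0129  0.0057 -0.0362] q6 -0.6
```

```bash
python3 -m crank '[[0.01,0.006,-0.036,-13,2,20,-1],[0,0,0,-12,2,20,-1],[0,0,0,0,0,20,-1],[0,0,0,0,0,0,-1]]'
python3 plan.py .4756 -.0252 .230 26.4
python3 - <<'E'
from station import eyes,ctrl
from h import *
for n in("scene","top"):
    p=eyes.get_image(n)
    if n=="scene": a=p["image"][100:265,230:425]
    else: a=p["image"][100:250,245:385]
    cv2.imwrite(f"pics/{n}1.png",cv2.resize(a,None,fx=3.5,fy=3.5,interpolation=cv2.INTER_CUBIC)[:,:,::-1])
E
```

```text
t: 2.95
tool_pos: [0.4743, -0.0255, 0.3488]
tool_rot: [1.653, 2.662, 0.008]
contact_force: [-1.1, 0.3, -1.5]
opening: 0.0854
t 2.95 pos [ 0.4743 -0.0255  0.3488] jaw yaw 26.31 op 0.0854 F [-1.1  0.3 -1.5]
shift mm [  0.2   0.3 118.8] turn [ 0.0085  0.004  -0.0016] q6 -0.67
```

View pics/scene1.png

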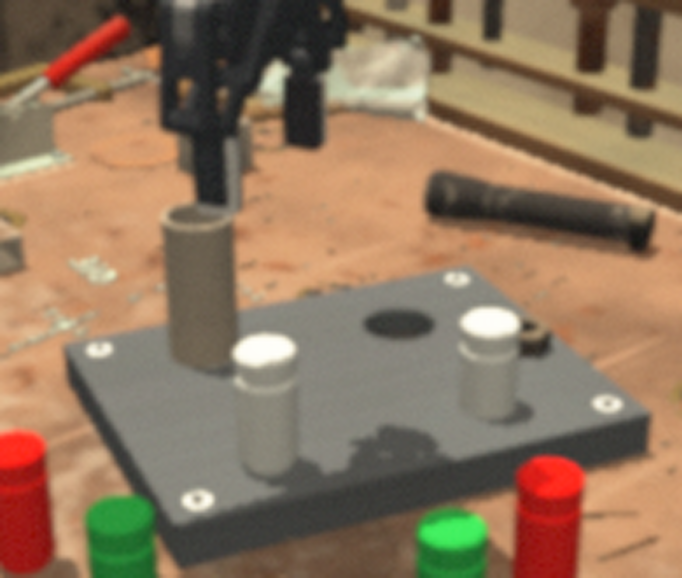

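The gripper hangs centred over the pin: jaw midpoint about (262,150), pin top (265,355) in the crop. Everything else stands as before, so I'll descend.

```bash
python3 -m crank '[[0.008,0.004,0,0,0,25,-1],[0,0,0,0,0,25,-1],[0,0,0,0,0,25,-1],[0,0,0,0,0,25,-1],[0,0,0,0,0,15,-1],[0,0,0,0,0,0,-1]]'
python3 plan.py .4756 -.0252 .230 26.4
python3 - <<'E'
from station import eyes,ctrl
from h import *
p=eyes.get_image("scene")
a=p["image"][100:265,230:425]
cv2.imwrite(f"pics/scene2.png",cv2.resize(a,None,fx=3.5,fy=3.5,interpolation=cv2.INTER_CUBIC)[:,:,::-1])
print(ray(p,305.8,200.2,.096))
E
```

```text
t: 3.55
tool_pos: [0.482, -0.0256, 0.2486]
tool_rot: [1.639, 2.646, 0.017]
contact_force: [-1.3, 0.6, -0.1]
opening: 0.0857
t 3.55 pos [ 0.482  -0.0256  0.2486] jaw yaw 26.46 op 0.0857 F [-1.3  0.6 -0.1]
shift mm [ 3.6 -6.  18.4] turn [0.0246 0.0188 0.0008] q6 -0.67
[ 0.4706149  -0.03112209  0.096     ]
```

View pics/scene2.png

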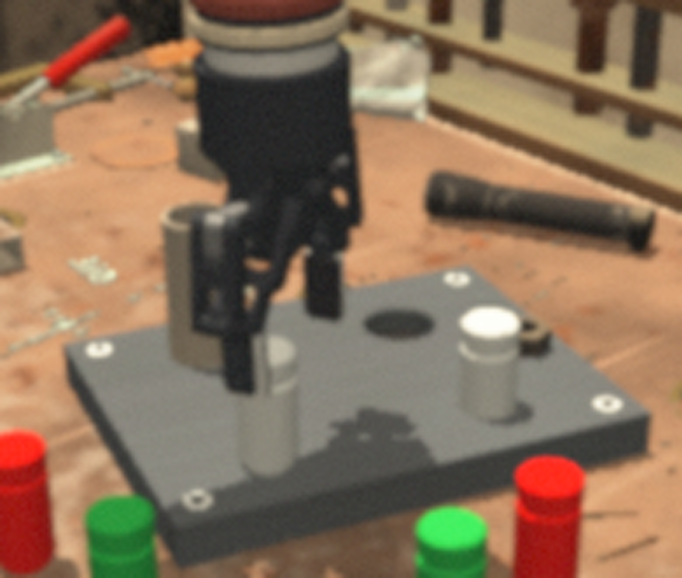

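```bash
python3 - <<'E'
from station import eyes,ctrl
from h import *
p=eyes.get_image("scene"); g=cv2.cvtColor(p["image"],cv2.COLOR_RGB2GRAY)
print("fixed top",ray(p,230+559/4,140+210/4,.08),"hole",ray(p,230+456/4,140+210/4,.026))
for c in ((114,239),(522,159),(694,301),(226,411)): print(ray(p,230+c[0]/4,140+c[1]/4,.026))
E
python3 plan.py .4735 -.0275 .226 26.4
```

```text
fixed top [ 0.60090675 -0.05957847  0.08      ] hole [0.63513171 0.05251432 0.026     ]
[0.47448171 0.14339266 0.026     ]
[0.70729898 0.07718055 0.026     ]
[ 0.65852062 -0.09803155  0.026     ]
[ 0.4247027  -0.03157059  0.026     ]
t 3.65 pos [ 0.4831 -0.0259  0.2515] jaw yaw 26.46 op 0.0849 F [0.4 0.  0.7]
shift mm [  3.4 -10.1  25.1] turn [0.0284 0.0218 0.0007] q6 -0.67
```

```bash
python3 -m crank '[[0.026,0.02,0,2,-5,12,-1],[0,0,0,1,-5,12,-1],[0,0,0,0,0,0,-1]]'
python3 plan.py .4735 -.0275 .226 26.4
```

```text
t: 3.9
tool_pos: [0.4751, -0.0281, 0.2316]
tool_rot: [1.648, 2.663, 0.005]
contact_force: [-0.7, -0.1, -0.7]
opening: 0.0856
t 3.9 pos [ 0.4751 -0.0281  0.2316] jaw yaw 26.49 op 0.0856 F [-0.7 -0.1 -0.7]
shift mm [ 1.3 -1.2  5.6] turn [0.008  0.0064 0.0016] q6 -0.68
```

```bash
python3 -m crank '[[0.008,0.006,0,1,-1,6,-1],[0,0,0,0,0,0,0.2],[0,0,0,0,0,0,0.2],[0,0,0,0,0,0,0.2],[0,0,0,0,0,0,1],[0,0,0,0,0,0,1],[0,0,0,0,0,0,1],[0,0,0,0,0,0,1]]' 50
python3 plan.py .4735 -.0275 .226 26.4
python3 - <<'E'
from station import eyes,ctrl
from h import *
p=eyes.get_image("scene")
a=p["image"][100:265,230:425]
cv2.imwrite(f"pics/scene3.png",cv2.resize(a,None,fx=3.5,fy=3.5,interpolation=cv2.INTER_CUBIC)[:,:,::-1])
E
```

```text
t: 4.57
tool_pos: [0.4741, -0.0278, 0.2266]
tool_rot: [1.653, 2.669, 0.001]
contact_force: [0.9, 0.7, -2.2]
opening: 0.031
t 4.5667 pos [ 0.4741 -0.0278  0.2266] jaw yaw 26.47 op 0.031 F [ 0.9  0.7 -2.2]
shift mm [ 0.6 -0.4  0.6] turn [0.0013 0.0013 0.0012] q6 -0.68
```

View pics/scene3.png

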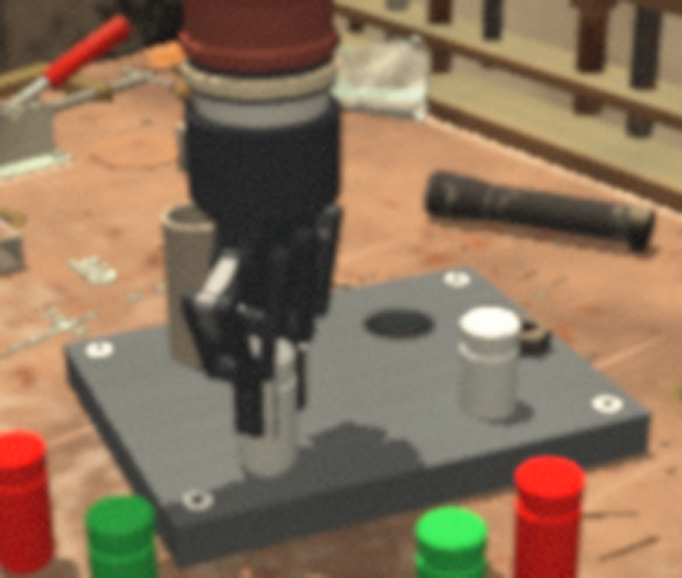

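Gripped at a 31 mm opening, with the pin upright. I'll slide it along the jaw axis in small steps and watch the height.

```bash
python3 -m crank '[[0,0,0,0,5,0.3,1],[0,0,0,0,10,0.3,1],[0,0,0,0,10,0.3,1],[0,0,0,0,10,0.3,1]]'
python3 plan.py .6385 .0554 .2262 26.4
```

```text
t: 4.95
tool_pos: [0.5042, -0.0136, 0.2264]
tool_rot: [-1.649, -2.666, 0.021]
contact_force: [-6.5, -2.7, 6.9]
opening: 0.0309
t 4.95 pos [ 0.5042 -0.0136  0.2264] jaw yaw 26.51 op 0.0309 F [-6.5 -2.7  6.9]
shift mm [  1.8 151.   -2. ] turn [-0.0148  0.0016  0.002 ] q6 -0.63
```

```bash
python3 -m crank '[[-0.012,0,0,0.5,12,0,1],[-0.006,0,0,0.5,12,0,1],[-0.005,0,0,0,12,0,1],[-0.005,0,0,0,12,0,1],[-0.005,0,0,0,12,0,1]]'
python3 plan.py .6385 .0554 .2262 26.4
```

```text
t: 5.37
tool_pos: [0.5594, 0.0147, 0.2265]
tool_rot: [1.649, 2.669, 0.008]
contact_force: [-5.0, -1.9, 4.7]
opening: 0.0303
t 5.3667 pos [0.5594 0.0147 0.2265] jaw yaw 26.58 op 0.0303 F [-5.  -1.9  4.7]
shift mm [ 1.  88.9  0.9] turn [0.0066 0.0013 0.0031] q6 -0.57
```

```bash
python3 -m crank '[[0,0,0.001,0.3,12,0.3,1],[0,0,0,0.3,12,0.3,1],[-0.003,0,0,0,12,0.3,1],[-0.003,0,0,0,12,0.3,1],[-0.003,0,0,0,10,0.3,1]]'
python3 plan.py .6385 .0554 .2262 26.4
python3 - <<'E'
from station import eyes,ctrl
from h import *
p=eyes.get_image("scene"); q=eyes.get_image("top")
a=p["image"][100:265,230:425]; 
cv2.imwrite(f"pics/scene4.png",cv2.resize(a,None,fx=3.5,fy=3.5,interpolation=cv2.INTER_CUBIC)[:,:,::-1])
a=q["image"][80:250,245:385]; 
cv2.imwrite(f"pics/top4.png",cv2.resize(a,None,fx=3.5,fy=3.5,interpolation=cv2.INTER_CUBIC)[:,:,::-1])
E
```

```text
t: 5.78
tool_pos: [0.6141, 0.0423, 0.2265]
tool_rot: [1.649, 2.672, 0.001]
contact_force: [-5.7, -2.7, 6.6]
opening: 0.0308
t 5.7833 pos [0.6141 0.0423 0.2265] jaw yaw 26.64 op 0.0308 F [-5.7 -2.7  6.6]
shift mm [ 0.8 27.7  0.3] turn [0.0016 0.0013 0.0042] q6 -0.52
```

View pics/scene4.png

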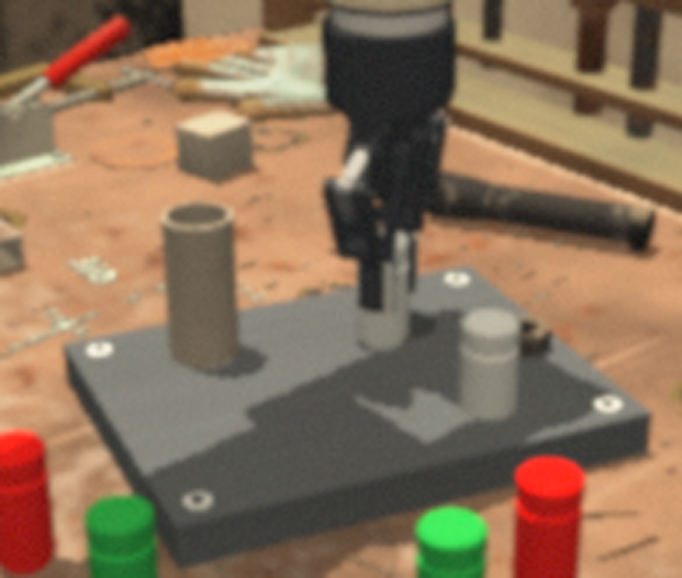

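View pics/top4.png

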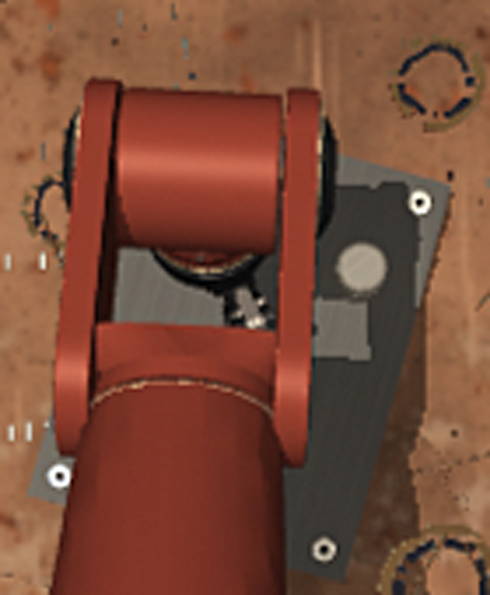

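The scene picture shows the pin upright with its foot at about (384,340) in the crop, just short of the hole centre at (398,324). The stub has not moved, and the top view is hidden by the arm. I'll go the last 28 mm.

```bash
python3 -m crank '[[0,0,0.003,0.4,10,0.3,1],[0,0,0,0.3,10,0.3,1],[0,0,0,0,7,0,1],[0,0,0,0,2,0,1],[0,0,0,0,0,0,1]]'
python3 plan.py .6385 .0554 .2262 26.4
python3 - <<'E'
from station import eyes,ctrl
from h import *
p=eyes.get_image("scene")
a=p["image"][100:265,230:425]; 
cv2.imwrite(f"pics/scene5.png",cv2.resize(a,None,fx=3.5,fy=3.5,interpolation=cv2.INTER_CUBIC)[:,:,::-1])
E
```

```text
t: 6.3
tool_pos: [0.6406, 0.0574, 0.2229]
tool_rot: [1.653, 2.671, 0.003]
contact_force: [-0.3, 0.1, -4.1]
opening: 0.0305
t 6.3 pos [0.6406 0.0574 0.2229] jaw yaw 26.49 op 0.0305 F [-0.3  0.1 -4.1]
shift mm [-0.8 -2.8 -3.3] turn [ 0.0017 -0.0005  0.0016] q6 -0.49
```

View pics/scene5.png

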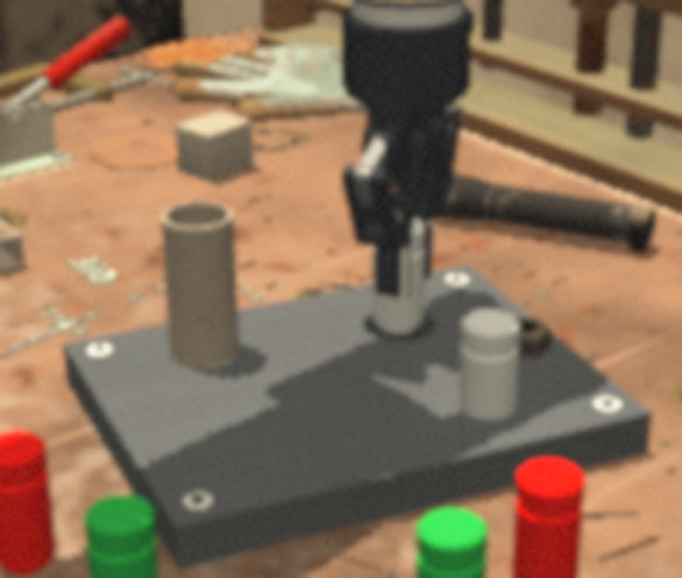

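The foot is over the hole (pin at 399, rim 362–435 in the crop) and the height has already dropped 3.5 mm. I'll lower it.

```bash
python3 -m crank '[[0,0,0,0,-1,3,1],[0,0,0,0,0,4,1],[0,0,0,0,0,3,1],[0,0,0,0,0,0,1]]'
python3 plan.py .6395 .0564 .2105 26.4
```

```text
t: 6.68
tool_pos: [0.6382, 0.0566, 0.2106]
tool_rot: [-1.653, -2.67, -0.002]
contact_force: [1.7, 1.0, -0.9]
opening: 0.0309
t 6.6833 pos [0.6382 0.0566 0.2106] jaw yaw 26.46 op 0.0309 F [ 1.7  1.  -0.9]
shift mm [-0.8  1.1  0.1] turn [ 0.0001 -0.0018  0.0011] q6 -0.49
```

```bash
python3 -m crank '[[0,0,0,0,0,1,1],[0,0,0,0,0,0,1]]'
python3 -m crank '[[0,0,0,0,0,0,0.2],[0,0,0,0,0,0,0],[0,0,0,0,0,0,-0.2],[0,0,0,0,0,0,-0.6],[0,0,0,0,0,0,-0.6],[0,0,0,0,0,0,-0.6]]'
python3 - <<'E'
from station import eyes,ctrl
from h import *
p=eyes.get_image("scene")
a=p["image"][100:265,230:425]; 
cv2.imwrite(f"pics/scene6.png",cv2.resize(a,None,fx=3.5,fy=3.5,interpolation=cv2.INTER_CUBIC)[:,:,::-1])
E
```

```text
t: 6.85
tool_pos: [0.6384, 0.0565, 0.2108]
tool_rot: [-1.654, -2.67, -0.002]
contact_force: [0.8, -0.2, -4.7]
opening: 0.031
t: 7.35
tool_pos: [0.6396, 0.0562, 0.2132]
tool_rot: [1.653, 2.667, 0.006]
contact_force: [1.0, 0.3, -0.0]
opening: 0.0684
```

View pics/scene6.png

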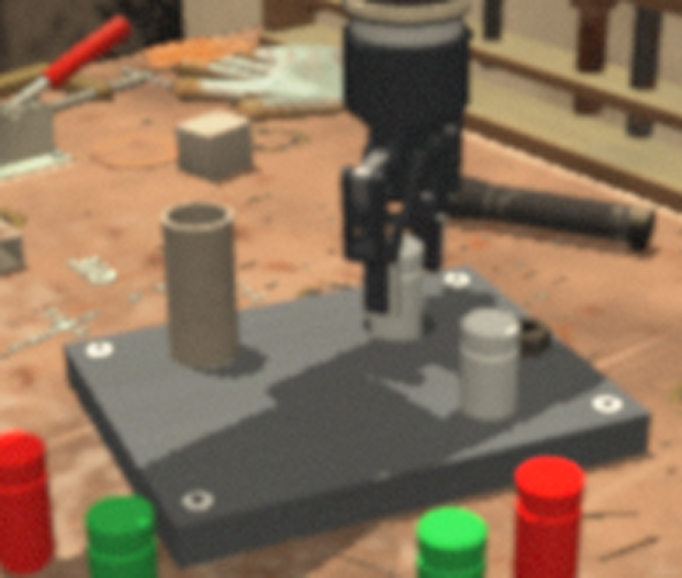

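Released, with the pads clear on both sides of the pin. I'll retract straight up.

```bash
python3 -m crank '[[0,0,0,0,0,-8,-0.6],[0,0,0,0,0,-15,-0.6],[0,0,0,0,0,-20,-0.6],[0,0,0,0,0,-25,-0.6],[0,0,0,0,0,-30,-0.6],[0,0,0,0,0,-30,-0.6],[0,0,0,0,0,-30,-0.6]]'
python3 plan.py .64 .05 .4 26.4
python3 - <<'E'
from station import eyes,ctrl
from h import *
p=eyes.get_image("scene")
a=p["image"][100:265,230:425]; 
cv2.imwrite(f"pics/scene7.png",cv2.resize(a,None,fx=3.5,fy=3.5,interpolation=cv2.INTER_CUBIC)[:,:,::-1])
E
```

```text
t: 7.98
tool_pos: [0.6362, 0.056, 0.3689]
tool_rot: [-1.648, -2.659, 0.009]
contact_force: [-0.9, -0.5, 0.4]
opening: 0.0682
t 7.9833 pos [0.6362 0.056  0.3689] jaw yaw 26.44 op 0.0682 F [-0.9 -0.5  0.4]
shift mm [ -6.8   0.3 -31.1] turn [-0.0121 -0.0081  0.0006] q6 -0.49
```

View pics/scene7.png

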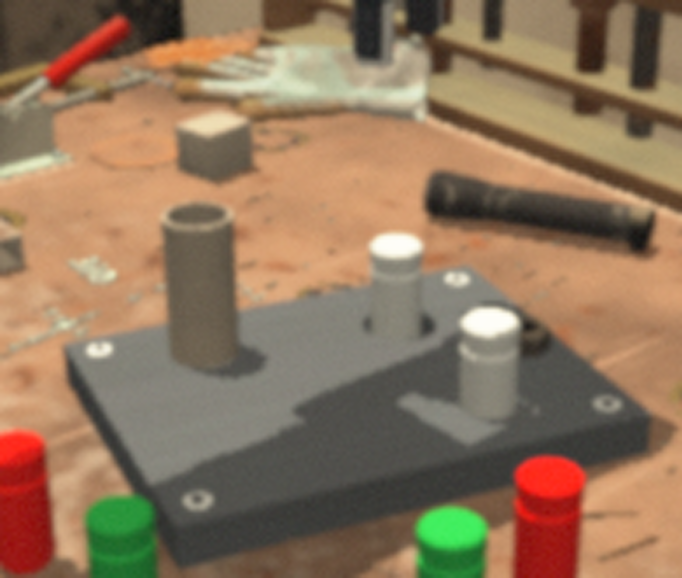

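Run:
```python
from station import eyes,ctrl,spotter
from h import *
p=eyes.get_image("scene")
for z in(.08,.084,.096): print(z,ray(p,343.4,170.6,z))
print("stub",[(r["centre"],r["confidence"]) for r in spotter.mark_of("stub",p)])
print("pin",[(r["centre"],round(r["confidence"],2)) for r in spotter.mark_of("pin_mid",p)])
print(np.abs(ctrl.get_obs()["dq"]).max())
```

```text
0.08 [0.63061037 0.0501699  0.08      ]
0.084 [0.62460826 0.04339264 0.084     ]
0.096 [0.60660195 0.02306086 0.096     ]
stub [([0.5256, 0.1041, 0.028], 0.72)]
pin [([0.3438, 0.0092, 0.0352], 0.95), ([0.4615, -0.1732, 0.036], 0.94), ([0.6366, 0.0552, 0.0429], 0.71), ([0.5296, -0.1685, 0.032], 0.7), ([0.3522, -0.0669, 0.0358], 0.69)]
0.053641068203425034
```

The pin reads (0.637, 0.055), mid height 0.043, which is about 17 mm above the plate face (fully home is 19). The stub reads 5 mm from its first estimate, about the detector's noise, and its pixels are unchanged. I'll let the arm settle and hand in.

```bash
python3 -m crank '[[0,0,0,0,0,0,-0.6],[0,0,0,0,0,0,-0.6],[0,0,0,0,0,0,-0.6]]'; python3 -c "
from station import ctrl
print(ctrl.finish_job())"
```

```text
t: 8.43
tool_pos: [0.6357, 0.056, 0.3655]
tool_rot: [-1.646, -2.657, 0.011]
contact_force: [0.0, -0.1, 0.1]
opening: 0.0683
the job is handed in; nothing more can be done
None
```

The pin is standing in the blind hole, and I handed the job in at t ≈ 8.4 s; no verdict is reported. I gripped it at a 31 mm opening and 50 N and slid it about 185 mm across the plate. The tool height stayed within 1 mm until the foot reached the hole. I then lowered it about 16 mm in total, released it and retracted straight up.

**Last checks:**
- **Position:** the network put the pin's centre at (0.637, 0.055), about 4 mm from the hole as first measured at (0.6405, 0.057).
- **Height:** the same reading is about 17 mm above the plate face (19 is fully home). The tool's own height drop and the position of the pin's top in the picture both agree that it is home.
- **Upright:** the picture shows it upright with the dark hole rim visible on both sides.
- **Stub:** its pixels are unchanged. The network's estimate shifted by 5 mm, about its own noise.
- **Contact:** the arm is clear and the contact force is about 0 N.

**Disagreement:** the two cameras differed by 3–8 mm in absolute position, and the offset was much the same at the pin and the hole. I steered by their mean, and the pin-to-hole distance agreed within about 1 mm. The top view was hidden by the arm during the slide, so the final check rests on the scene camera.

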